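# Load a sample holder under the sprung roller arm

## Task

Take the square-ended sample holder by its upright grip and slide it along the deck of the clamp stage in under the roller, pushing the sprung arm back with it, until its front edge is home against the stop bar. Leave it lying flat, straight and centred with the roller bearing down on it, and let go. Leave the round-headed holder where it lies.

Things in the scene. Friction and masses are not known exactly. Their poses are not given: they have to be found in the camera images.
- holder_grip (a point): Square-ended holder: bare aluminium plate 140 x 50 x 14 mm, 0.15-0.3 kg, flat on the table, on it a black upright grip 30 long (x), 14 thick (y), 48 high, near the tail; small amber window. Point: the grip's centre, 38 above the underside, 24 above the plate's top. x points along the plate to its head: front edge 120 mm ahead of the point, tail 20 behind; z up.
- paddle_grip (a point): Round-headed holder, to be left alone: same aluminium, thickness and black grip, but a 26 mm wide stem with a round disc head of 72 mm diameter. Point: its grip's centre, 38 mm above its underside; x points to its head. The two holders start one left, one right of the clamp stage, either way round, heads roughly away from the robot.
- stop_mid (a point): Clamp stage: fixed grey deck 240 x 110 mm, 12 high, with a low steel stop bar across it (12 high). Point: middle of the foot of the bar's near face, on the deck's top; x is the slide-in direction, roughly away from the robot, z up. Deck runs from 180 mm before the point to 60 past it, clear but for the roller. Holder home: front edge at the bar, grip centre 120 before the point, 38 above the deck.
- bail (a joint): Sprung arm: steel fork, 35 mm wide, top 45 above the deck, with a free black roller (diameter 40, width 24) on the centre line, axle 35 before stop_mid, underside 5 above the deck; hinged 35 past stop_mid. Rad: 0 at rest, grows as the roller goes up and back, max 0.7; always springs back. The plate's front edge slid against the roller lifts it (3-8 N); plate under it: about 0.13, 4 N.
Mind the look-alikes: they are no part of the job. What is shaped like the part that bears holder_grip but red or turquoise is not meant.

How it is judged:
At the end, for the whole second after the job is handed in: The square-ended holder lies flat on the deck, front edge at the stop bar or at most 15 mm short, grip within 20 mm of the centre line, length within 0.2 rad of it, tilt under 0.06 rad, height within 6 mm; the arm rests still on it (0.08 to 0.18 rad) (x of holder_grip in the frame of stop_mid between -0.135 and -0.11 m and y of holder_grip in the frame of stop_mid between -0.02 and 0.02 m and z of holder_grip in the frame of stop_mid between 0.032 and 0.044 m and angle between the x axis of holder_grip and the x axis of stop_mid, either way round below 0.2 rad and angle between holder_grip's own z axis and vertical below 0.06 rad and value of joint bail between 0.08 and 0.18 rad and velocity of joint bail below 0.1 rad/s); the robot touches nothing.
It fails at once if the round-headed holder is moved by more than 30 mm (distance of paddle_grip from where it was at the start of the episode above 0.03 m).
It also fails if it takes over 42 s, if anything falls off the work surface, if the arm or the gripper's body presses on something with over 40 N, if the wrist force passes 120 N, or if a joint passes its speed limit or range.

## Robot

A 6-joint arm with a two-finger parallel gripper is mounted at the origin on the work surface. World frame = base frame: x ahead of the robot, y to its left, z up, the work surface at z = 0. Lengths are in m, angles in rad, forces in N, time in s.
With the tool pointing down it reaches from about 0.35 to 0.8 m from the base axis. Payload 7.3 kg.
Tool frame: the origin (TCP) lies between the finger pads; the fingertips stand 25 mm ahead of it and the grasp point (between the pads) lies 6 mm ahead of it (r.tip_extent is the distance from the TCP to the fingertips, in m); z points along the fingers, y is the direction in which the jaws open and shut (so a half turn about z gives the same grasp; the last joint's range is limited). The gripper opens to 85 mm and grips with 20 to 120 N. Pads are 22 mm wide; open, the fingers measure 114 mm over their backs; the gripper's body (76 mm by 85 mm) begins 54 mm behind the grasp point. The pads swing forward as they close: fully open they stand 13 mm farther back than shut.
Start: joints at [1.162, 0.342, 1.524, -0, 1.275, -0.146], TCP at [0.136, 0.507, 0.256] pointing down, gripper open.
Joint ranges: [-2.53, 2.53], [-0.77, 2.02], [0.04, 2.7], [-1, 4.14], [0.28, 2.66], [-3.11, 3.11]. Speed limits (rad/s): [2.57, 2.57, 3.14, 3.14, 3.14, 3.14].

## Interface

Orientations are given as a unit quaternion [x, y, z, w].
In Python, from workcell import r, command_gripper, optics gives the robot as it stands. The module is installed in compiled form; this text tells all that it offers. Calls block until the motion is done:
- r.reach(position, orientation): joint-space move of the TCP to a pose.
- r.move_straight(position, orientation=None, speed=0.15, max_force=None): straight line of the TCP; orientation=None keeps the orientation; speed is the mean speed in m/s. With max_force (N) it stops when the force on the tool has changed by that much, and returns True; else False.
- r.movej(angles): joint-space move.
- command_gripper(opening, force=None): finger opening in m; force is the grip in N (None keeps the last); returns when the fingers have stopped.
- r.hold(seconds).
- r.solve_ik(position, orientation): joint angles nearest the present ones, or None.
- r.read_state(): the state.
- optics.get_image(name): name is "side" or "top" or "wrist"; returns (picture, depth): 420x560x3 uint8, red, green, blue; 420x560 float32, m along the optical axis (not along the pixel's ray), 0 where there is no reading.
- optics.camera_model(name): a dict with "K" (3x3 intrinsics, pixels), "R" (3x3) and "t" (3): a world point X has camera coordinates R X + t; the wrist camera has in their place "tool_from_camera" (4x4, takes a point from camera to tool coordinates, whose origin is the TCP and whose axes are the flange's). Camera axes: x right, y down, z forward; pixel columns grow to the right and rows downward; lengths in m; the calibration is good to about 2 mm. A picture is of the moment at which its call begins: read the wrist's pose just before it. camera_model takes no time and is no camera call.
A pose or a line that the arm cannot do raises r.PlanningError and nothing moves.
- r.finish_job(): hands the job in, once; it reports no verdict.
The state is a dict: "time_s": time; "joint_positions": joint angles; "dq": joint speeds; "tau": joint torques, N m; "eef_pos": TCP position; "eef_rot": TCP orientation; "contact_force": force on the tool from outside, world axes, zero at the start; "torque": the same for the moment, N m; "grip_width": finger opening in m.
Only numpy, scipy, OpenCV 4.12 (cv2) and the standard library are available. Lean on these libraries where they do the work, as an engineer would, in place of code of your own. Each camera call takes 0.05 s, during which the arm holds its last target. There are 200 camera calls.

## Working session

There is one attempt and no reset: what is moved stays moved. The work goes in short steps, each a Python script; the robot and the scene stay as the last script left them, time stands still between calls to the robot, and variables do not carry over. Pictures are saved under pics/ and viewed, about 8 in all and at most 12, crops included, and the job is handed in when it is done.

```bash
mkdir -p pics; cat > h.py <<'E'
import numpy as np, cv2
from workcell import r, command_gripper, optics
def save(n,im): cv2.imwrite('pics/'+n+'.png',cv2.cvtColor(im,cv2.COLOR_RGB2BGR))
def pts(cam,depth):
    m=optics.camera_model(cam);K=np.array(m['K']);v,u=np.mgrid[:420,:560]
    c=np.stack([(u-K[0,2])/K[0,0]*depth,(v-K[1,2])/K[1,1]*depth,depth],-1)
    return (c-np.array(m['t']))@np.array(m['R'])
def ray(cam,uv,z):
    m=optics.camera_model(cam);K=np.array(m['K']);R=np.array(m['R']);o=-R.T@np.array(m['t'])
    d=R.T@np.linalg.inv(K)@np.array([uv[0],uv[1],1.]);return o+d*(z-o[2])/d[2]
E
python3 - <<'E'
from h import *
ims=[]
for c in ('top','side'):
    im,d=optics.get_image(c); np.savez('%s.npz'%c,im=im,d=d); save(c,im)
    m=optics.camera_model(c);print(c,np.round(m['K'],1).tolist(),np.round(-np.array(m['R']).T@m['t'],3), (d>0).mean())
print(r.read_state()['time_s'],r.tip_extent,r.read_state()['eef_rot'])
E
```

```text
top [[434.2, 0.0, 282.6], [0.0, 434.2, 208.0], [0.0, 0.0, 1.0]] [0.408 0.046 0.997] 0.9960289115646258
side [[496.3, 0.0, 285.0], [0.0, 496.3, 210.7], [0.0, 0.0, 1.0]] [ 0.376 -1.029  0.883] 0.9960586734693877
0.1 0.025 [ 1.31014162e-01  9.91380262e-01 -6.57844525e-04 -1.82826067e-04]
```

View pics/top.png

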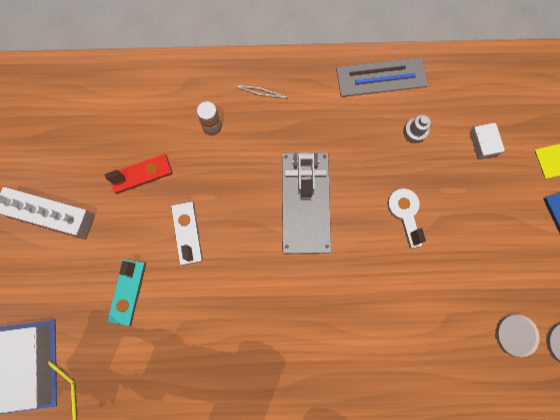

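View pics/side.png

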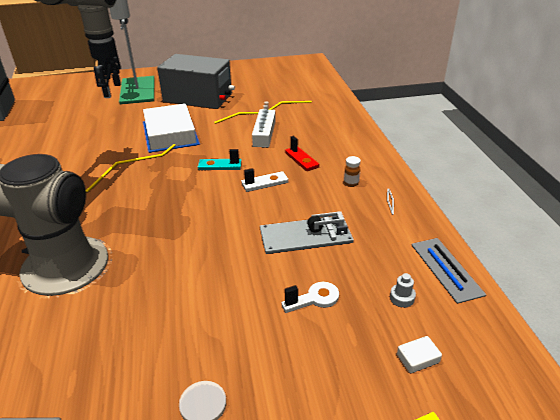

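The top view shows the square-ended holder at about (187,233) with its grip at (187,253), tail towards the robot. The deck spans columns 283–330 and rows 153–252, with the bar at row 173. The round-headed holder is at (408,215), and the red and turquoise look-alikes are to the left. The side view agrees: holder at (265,181), its grip at (249,176), deck at (306,233).

```bash
cat > meas.py <<'E'
from h import *
from scipy import ndimage as N
def blob(m,seed):
    l,n=N.label(m); v,u=np.nonzero(l)
    i=np.argmin((u-seed[0])**2+(v-seed[1])**2); return l==l[v[i],u[i]]
def info(name,P,m,z=None):
    q=P[m]; rc=cv2.minAreaRect((q[:,:2]*1000).astype(np.float32))
    print(name,m.sum(),'med z %.4f'%np.median(q[:,2]),'rect c',np.round(rc[0],1),'size',np.round(rc[1],1),'ang %.2f'%rc[2]); return rc
for cam,sh,sg,sd in (('top',(187,220),(187,254),(300,230)),('side',(270,181),(249,176),(285,235))):
    f=np.load(cam+'.npz'); im,d=f['im'],f['d']; P=pts(cam,d); hsv=cv2.cvtColor(im,cv2.COLOR_RGB2HSV)
    z=P[...,2]; grey=hsv[...,1]<60
    print(cam)
    info('plate',P,blob(grey&(hsv[...,2]>150)&(abs(z-.014)<.006),sh))
    g=blob((hsv[...,2]<70)&(z>.022),sg); info('grip',P,g); info('griptop',P,g&(z>np.percentile(z[g],95)-.004)); print('grip zmax',np.percentile(z[g],95))
    info('deck',P,blob(grey&(abs(z-.012)<.005),sd))
    D=(P[...,0]>.35)&(P[...,0]<.6)&(abs(P[...,1])<.06)
    bar=D&grey&(abs(z-.024)<.004); info('bar',P,bar)
E
python3 meas.py
```

```text
top
plate 1018 med z 0.0145 rect c [568.5 259. ] size [138.9  49.9] ang 9.93
grip 82 med z 0.0444 rect c [ 539.  -255.5] size [27.6  7.5] ang 24.64
griptop 11 med z 0.0603 rect c [ 540.6 -255.2] size [25.   1.4] ang 8.99
grip zmax 0.061639796001520475
deck 3653 med z 0.0127 rect c [635.  -17.3] size [109.2 238.1] ang 88.78
bar 0 med z nan rect c [0. 0.] size [0. 0.] ang 0.00
side
plate 308 med z 0.0147 rect c [568.5 258.6] size [140.1  55.1] ang 10.02
grip 115 med z 0.0466 rect c [519.2 247.9] size [27.  22.3] ang 0.12
griptop 23 med z 0.0615 rect c [518.8 246.8] size [26.4 17.4] ang 5.82
grip zmax 0.06318337349587606
deck 1779 med z 0.0127 rect c [634. -18.] size [115.6 237.5] ang 89.65
bar 0 med z nan rect c [0. 0.] size [0. 0.] ang 0.00
  return _methods._mean(a, axis=axis, dtype=dtype,
  ret = ret.dtype.type(ret / rcount)
```

```bash
cat >> h.py <<'E'
def q(yaw):  # tool down, tool x at yaw+pi
    a=(yaw+np.pi)/2; return np.array([np.cos(a),np.sin(a),0,0])
def wpts(depth,s):
    from scipy.spatial.transform import Rotation as Ro
    m=optics.camera_model('wrist');K=np.array(m['K']);v,u=np.mgrid[:420,:560]
    c=np.stack([(u-K[0,2])/K[0,0]*depth,(v-K[1,2])/K[1,1]*depth,depth,np.ones_like(depth)],-1)
    t=(c@np.array(m['tool_from_camera']).T)[...,:3]
    return t@Ro.from_quat(s['eef_rot']).as_matrix().T+np.array(s['eef_pos'])
E
python3 - <<'E'
from h import *
for cam in ('top','side'):
    f=np.load(cam+'.npz'); im,d=f['im'],f['d']; P=pts(cam,d); hsv=cv2.cvtColor(im,cv2.COLOR_RGB2HSV);z=P[...,2]
    D=(P[...,0]>.66)&(P[...,0]<.73)&(abs(P[...,1]+.018)<.054)&(hsv[...,1]<60)&(abs(z-.024)<.004)
    p=P[D]; s=np.abs(p[:,1]+.018)>.022; p=p[s]; print(cam,'bar',len(p),p.min(0),p.max(0))
    deck=(hsv[...,1]<60)&(abs(z-.0125)<.004)&(P[...,0]>.53)&(P[...,0]<.74)&(abs(P[...,1]+.018)<.07)
    l=[];R=[];xs=np.arange(.535,.735,.008)
    for x in xs:
        y=P[...,1][deck&(abs(P[...,0]-x)<.004)]; l.append(y.max());R.append(y.min())
    for e in (l,R): print(np.polyfit(xs-.635,e,1))
    K=optics.camera_model(cam)
print(r.solve_ik([.52,.25,.2],q(np.radians(10))),r.solve_ik([.49,-.017,.06],q(-.01)),r.solve_ik([.575,-.018,.06],q(-.01)))
r.reach([.50,.246,.25],q(np.radians(10)))
command_gripper(.05,60)
s=r.read_state(); im,d=optics.get_image('wrist'); save('w1',im); np.savez('w1.npz',im=im,d=d,p=s['eef_pos'],o=s['eef_rot']); print(s['time_s'])
E
```

```text
top bar 120 [ 0.69460638 -0.06640731  0.02007629] [0.72959779 0.02906963 0.02789358]
[-0.0221633   0.03561734]
[-0.01905842 -0.07080192]
side bar 69 [ 0.69461578 -0.07018962  0.0200185 ] [0.7282892  0.02371154 0.02793217]
[-0.25107377  0.02112636]
[-0.03045144 -0.07296345]
[ 3.15340157e-01  4.84418982e-01  1.46153751e+00 -4.44089210e-16
  1.19563616e+00 -1.42998909e+00] [-1.91142179e-01  5.37628755e-01  1.85282006e+00 -4.44089210e-16
  7.51143841e-01 -1.75193851e+00] [-1.64492149e-01  6.50763042e-01  1.60870916e+00 -4.44089210e-16
  8.82120449e-01 -1.72528848e+00]
2.1833
```

View pics/w1.png

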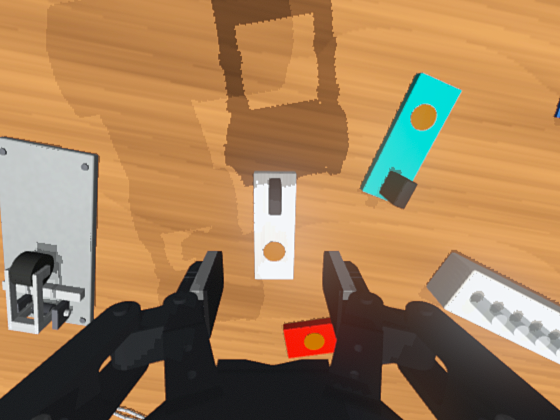

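The wrist view shows the holder at (275,226) with its grip at (275,196), the window at (274,251) and free space for the fingers. Next I measure the grip and plate from this second place.

```bash
python3 - <<'E'
from h import *
f=np.load('w1.npz'); im=f['im']; P=wpts(f['d'],dict(eef_pos=f['p'],eef_rot=f['o'])); hsv=cv2.cvtColor(im,cv2.COLOR_RGB2HSV);z=P[...,2]
B=np.zeros(z.shape,bool);B[160:290,245:310]=1
for n,m in (('plate',B&(hsv[...,1]<60)&(abs(z-.014)<.006)),('gtop',B&(hsv[...,2]<90)&(z>.052)),('grip',B&(hsv[...,2]<90)&(z>.022))):
    p=P[m];rc=cv2.minAreaRect((p[:,:2]*1000).astype(np.float32));print(n,len(p),np.median(p[:,2]),np.round(rc[0],1),np.round(rc[1],1),round(rc[2],2))
E
```

```text
plate 3485 0.014329162079482899 [567.1 261.4] [139.9  49.9] 9.6
gtop 18 0.06113690620906451 [504.6 253.1] [13.3  6.7] 61.32
grip 89 0.04158290253539379 [504.5 252.9] [13.6  6.7] 61.32
```

```bash
python3 - <<'E'
from h import *
Y=np.radians(9.8); g=np.array([.5185,.252])
r.reach([*g,.12],q(Y))
print(r.move_straight([*g,.046],speed=.1,max_force=12))
command_gripper(0.0,70)
s=r.read_state();print(s['grip_width'],s['eef_pos'],s['contact_force'],s['time_s'])
r.move_straight([*g,.13],speed=.1)
s=r.read_state();print(s['grip_width'],s['contact_force'],s['time_s'])
ys=-.021; st=np.array([.6945,-.0188]); u=np.array([np.cos(ys),np.sin(ys)])
a=st-.205*u
r.reach([*a,.13],q(ys))
s=r.read_state();print(s['eef_pos'],s['contact_force'],s['time_s'])
for c in('side','top'):
    im,d=optics.get_image(c);np.savez(c+'2.npz',im=im,d=d);save(c+'2',im)
im,d=optics.get_image('wrist');save('w2',im)
side=cv2.imread('pics/side2.png')[120:300,160:420];w=cv2.imread('pics/w2.png')
cv2.imwrite('pics/c2.png',np.vstack([cv2.resize(side,(416,288)),cv2.resize(w,(416,312))]))
E
```

```text
False
0.013403465097198287 [0.51883794 0.25209294 0.04662228] [0.67513008 0.09988632 4.36622756] 4.1333
0.012927110154059281 [-0.19521873  0.22378083 -2.55615953] 5.125
[ 0.48985387 -0.01377354  0.12996205] [-0.35416499  0.79348687 -2.34613748] 6.1667
```

View pics/c2.png

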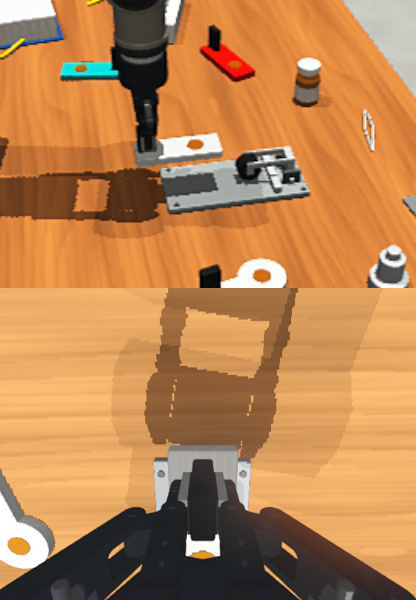

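The holder is in the grip above the deck's near end, lying level and lined up with the stage. I measure the held plate against the stage before lowering it.

```bash
cat > held.py <<'E'
from h import *
st=np.array([.6945,-.0188]);ys=-.021
def held(im,d,cam,zt,tol=.012):
    P=pts(cam,d);hsv=cv2.cvtColor(im,cv2.COLOR_RGB2HSV);z=P[...,2]
    m=(hsv[...,1]<50)&(hsv[...,2]>110)&(abs(z-zt)<tol)&(abs(P[...,1]+.015)<.06)&(P[...,0]>.45)&(P[...,0]<.68)
    p=P[m]
    A=np.c_[p[:,0]-.55,p[:,1]+.015,np.ones(len(p))];c=np.linalg.lstsq(A,p[:,2],rcond=None)[0]
    # side edges for yaw/centre line
    xs=np.arange(p[:,0].max()-.07,p[:,0].max()-.008,.005);b=[p[abs(p[:,0]-x)<.003,1] for x in xs]
    xs,b=zip(*[(x,y) for x,y in zip(xs,b) if len(y)>3]);xs=np.array(xs)
    l=np.polyfit(xs-.55,[y.max() for y in b],1);r_=np.polyfit(xs-.55,[y.min() for y in b],1)
    print(cam,len(p),'plane(slope x,y,z)',np.round(c,4),'x max %.4f'%np.percentile(p[:,0],99.5),'left',np.round(l,4),'right',np.round(r_,4))
E
python3 - <<'E'
from held import *
for c in('top','side'):
    f=np.load(c+'2.npz');held(f['im'],f['d'],c,.0974)
E
```

```text
top 24 plane(slope x,y,z) [-0.0028 -0.0447  0.097 ] x max 0.6111 left [0.099  0.0046] right [0.0774 0.0036]
side 509 plane(slope x,y,z) [0.0014 0.0186 0.0977] x max 0.6091 left [-0.0374  0.0094] right [-0.006  -0.0419]held.py:11: RankWarning: Polyfit may be poorly conditioned
  l=np.polyfit(xs-.55,[y.max() for y in b],1);r_=np.polyfit(xs-.55,[y.min() for y in b],1)
held.py:11: RankWarning: Polyfit may be poorly conditioned
  l=np.polyfit(xs-.55,[y.max() for y in b],1);r_=np.polyfit(xs-.55,[y.min() for y in b],1)
```

```bash
python3 - <<'E'
from held import *
u=np.array([np.cos(ys),np.sin(ys)]);P=lambda x,z:[*(st+x*u),z]
print(r.move_straight(P(-.205,.066),speed=.1),r.move_straight(P(-.205,.0565),speed=.02,max_force=5))
s=r.read_state();z=s['eef_pos'][2];print(s['eef_pos'],s['contact_force'],s['time_s'])
z=max(z,.0585)
for x in(-.19,-.17,-.15,-.135,-.128):
    h=r.move_straight(P(x,z),speed=.05,max_force=25)
    s=r.read_state();e=(s['eef_pos'][:2]-st);print(x,h,'along %.4f z %.4f'%(e@u,s['eef_pos'][2]),np.round(s['contact_force'],1),np.round(s['torque'],2),s['time_s'])
    if h:break
for c in('side','top'):
    im,d=optics.get_image(c);np.savez(c+'3.npz',im=im,d=d);save(c+'3',im)
side=cv2.imread('pics/side3.png')[150:290,200:400];cv2.imwrite('pics/c3.png',cv2.resize(side,None,fx=3.5,fy=3.5))
E
```

```text
False True
[ 0.48972289 -0.01456643  0.05854438] [-1.01462332  0.66343731  6.78607223] 7.5333
-0.19 False along -0.1893 z 0.0586 [ 1.7 -0.4  0.1] [ 0.01 -0.3  -0.07] 8.0
-0.17 False along -0.1703 z 0.0586 [-3.3 -0.7  4.2] [0.02 0.22 0.04] 8.55
-0.15 False along -0.1503 z 0.0586 [-2.8  0.2  4.1] [ 0.1   0.17 -0.03] 9.1
-0.135 False along -0.1349 z 0.0586 [-1.7 -0.4  4.4] [0.1  0.05 0.03] 9.55
-0.128 False along -0.1282 z 0.0586 [-3.7  0.2  5.5] [0.05 0.18 0.09] 9.8417
```

View pics/c3.png

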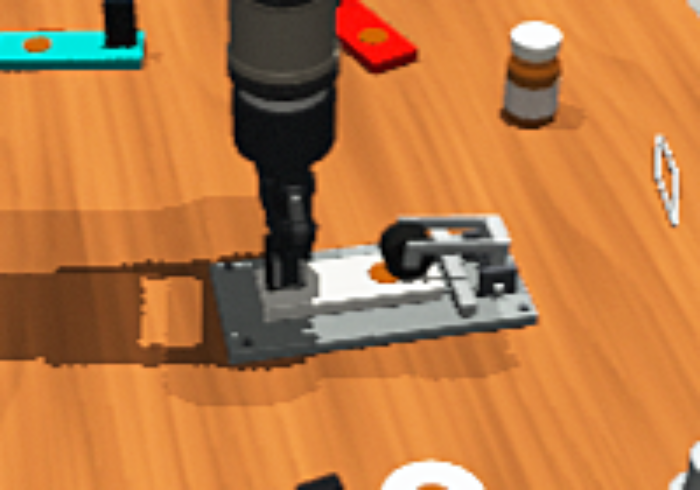

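The plate is flat under the roller and its front edge is just short of the bar. I push slowly to the bar with a force guard, then release and back away.

```bash
python3 - <<'E'
from held import *
u=np.array([np.cos(ys),np.sin(ys)]);P=lambda x,z:[*(st+x*u),z]
z=.0586
h=r.move_straight(P(-.116,z),speed=.02,max_force=10)
s=r.read_state();e=(s['eef_pos'][:2]-st);print(h,'along %.4f across %.4f'%(e@u,e@[-u[1],u[0]]),np.round(s['contact_force'],1),s['time_s'])
p=s['eef_pos']
command_gripper(.045)
r.move_straight([p[0],p[1],.17],speed=.1)
r.reach([.40,.20,.25],q(0)); r.hold(.3)
s=r.read_state();print(np.round(s['contact_force'],1),s['time_s'])
for c in('side','top'):
    im,d=optics.get_image(c);np.savez(c+'4.npz',im=im,d=d);save(c+'4',im);
    held(im,d,c,.026,.005)
a=cv2.imread('pics/side4.png')[170:320,220:400];b=cv2.imread('pics/top4.png')[130:270,220:430]
cv2.imwrite('pics/c4.png',np.hstack([cv2.resize(a,(400,333)),cv2.resize(b,(400,333))]))
E
```

```text
True along -0.1201 across 0.0001 [-2.8  0.1  5.6] 10.45
[-0.8 -0.3 -0.1] 13.5417
side 371 plane(slope x,y,z) [0.0052 0.0098 0.0264] x max 0.6792 left [-0.7569  0.0607] right [-0.0853 -0.0368]
top 815 plane(slope x,y,z) [0.0058 0.0005 0.0262] x max 0.6788 left [-0.0196  0.0074] right [ 0.0128 -0.043 ]
```

View pics/c4.png

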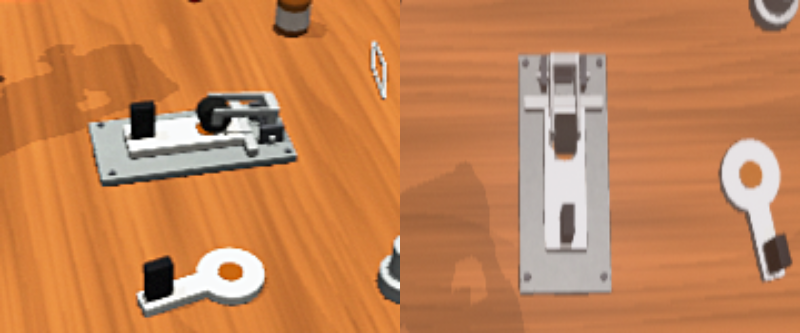

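The holder lies flat and straight under the roller at the bar, and the paddle is in its place. I check the tail edge quickly, then hand in.

```bash
python3 - <<'E'
from held import *
f=np.load('top4.npz');P=pts('top',f['d']);hsv=cv2.cvtColor(f['im'],cv2.COLOR_RGB2HSV)
m=(hsv[...,1]<50)&(hsv[...,2]>150)&(abs(P[...,2]-.026)<.005)&(abs(P[...,1]+.017)<.022)&(P[...,0]>.5)&(P[...,0]<.62)
x=np.percentile(P[m][:,0],1);print('tail x',x,'-> grip rel stop',x+.02-st[0])
if -.131<x+.02-st[0]<-.112: r.finish_job();print('done',r.read_state()['time_s'])
E
```

```text
tail x 0.5555555523882413 -> grip rel stop -0.11894444761175871
the job is handed in; nothing more can be done
the job is handed in; nothing more can be done
```

The square-ended holder is home on the clamp stage with the roller bearing down on it. I let go of it and handed the job in at about 14 s. No verdict comes back, so these are my own last checks:

- **Position along the deck:** the grip is about 119 mm before the stop by the top camera. The arm stopped on its 10 N force guard with the TCP at 120 mm. The plate's front edge was not seen directly; the tail edge gives its place.
- **Centring:** the plate is about 2 mm off the centre line and nearly parallel to it.
- **Flatness:** tilt is about 0.006 rad from the top view. The plate's top is at about 26 mm above the table, as it should be on the deck.
- **Roller:** the last pictures show it resting on the plate. I took no reading of the arm's angle.
- **Round-headed holder:** it looks unmoved in the last pictures; I did not measure it. The robot stood clear of everything.

**Disagreements:**
- In the last side view, the left-edge fit was bad (slope -0.76), probably because it picked up the roller fork and bar. I relied on the top view for centring and straightness.
- My direct masks for the grip failed in the first top view and in the wrist view. I placed the grip from the plate outline instead, and the two views agreed to 3 mm.

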